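# Free the pawl and turn the indexing fixture back to its pin

### The job

The ratchet indexing fixture with the pointed bar knob has been clicked on past its loading position. Free its pawl by throwing the weighted pawl lever right over, outwards from the wheel, then turn the bar knob back clockwise (seen from above) until its point faces the upright index pin, and leave it there with the pawl still thrown over. Leave the pawl lever of the other fixture, the one with the round knob, as it is.

Things in the scene. Friction and masses are not known exactly. Their poses are not given: they have to be found in the camera images.
- knob_grip (a point): Bar knob to turn: upright black bar 14 mm thick, 30 mm tall (75-105 mm above the bench), its point 52 mm ahead of the axis, flat sides to pinch from 16 mm behind to 26 mm ahead. The point lies on the vertical axis, mid-bar, 92 mm up; x axis along the bar to the point, z up. Pawl out, it turns with light friction (0.06 N m) and stays where left; it must go back clockwise 40 to 86 degrees.
- pawl_ball (a point): Centre of the 25 mm steel ball on that fixture's pawl lever. Engaged: 71-83 mm from the knob's axis, 109 mm up, leaning in; pivot 92 mm from the axis, 52 mm up (lever 60 mm). It swings straight out from the axis; 0.5 N moves it. Past 100 mm from the axis it falls over by itself and lies about 140 mm out, 87 mm up. Push it outwards with shut fingers from the knob's side, or pinch it.
- index_pin (a point): Centre of the top of that fixture's index pin: an upright steel pin, 10 mm diameter, 86 mm from the knob's axis, its top 62 mm above the bench, on a flat steel arm clamped to the base. It does not move.
- indexer: The fixture to work, fixed to the bench: round green base 190 mm wide; origin under the knob's axis at bench level, z up, pawl lever on its -y side. Under the bar knob turn an 80 mm aluminium flange and a 116 mm steel wheel with 18 saw teeth on its top face (tips 48 mm up). With the pawl in, the knob clicks on counter-clockwise (from above) but locks within 20 degrees clockwise.
- other_pawl_ball (a point): The same kind of ball (25 mm, 109 mm above the bench) on the pawl lever of the other fixture, which has the same base and wheel but a round black lobed knob (64 mm diameter, top 104 mm up) and no index pin. To be left alone.
Mind the look-alikes: they are no part of the job. Leave any pink look-alike of the indexer alone.

How it is judged:
On the way, in this order (a step that is already met when the one before it is completed fails the run):
1. the pawl lever is thrown right over, outwards (horizontal distance between pawl_ball and knob_grip above 0.125 m), for 0.2 s.
2. the knob is turned back until its point faces the index pin (y of index_pin in the frame of knob_grip between -0.0179 and 0.0179 m and x of index_pin in the frame of knob_grip above 0.05 m and horizontal distance between pawl_ball and knob_grip above 0.125 m), for 0.2 s.
At the end, for the whole second after the job is handed in: The bar knob's point faces the index pin within 12 degrees, and the pawl lever lies thrown over outwards (ball more than 125 mm from the knob's axis) (all of step 2); the robot touches nothing.
It fails at once if the other fixture's pawl is moved (its ball by more than 15 mm) (distance of other_pawl_ball from where it was at the start of the episode above 0.015 m).
It also fails if it takes over 48 s, if anything falls off the work surface, if the arm or the gripper's body presses on something with over 40 N, if the wrist force passes 120 N, or if a joint passes its speed limit or range.

### The arm

A 6-joint arm with a two-finger parallel gripper is mounted at the origin on the work surface. World frame = base frame: x ahead of the robot, y to its left, z up, the work surface at z = 0. Lengths are in m, angles in rad, forces in N, time in s.
With the tool pointing down it reaches from about 0.225 to 0.875 m from the base axis. Payload 3.4 kg.
Tool frame: the origin (TCP) lies between the finger pads; the fingertips stand 19 mm ahead of it and the grasp point (between the pads) is the TCP; z points along the fingers, y is the line along which they close (so a half turn about z gives the same grasp; the last joint's range is limited). The gripper opens to 85 mm and grips with 20 to 120 N. Pads are 22 mm wide; open, the fingers measure 114 mm over their backs; the gripper's body (76 mm by 85 mm) begins 54 mm behind the grasp point. The pads swing forward as they close: fully open they stand 13 mm farther back than shut.
Start: joints at [1.228, 0.276, 1.505, -0, 1.361, -0.121], TCP at [0.127, 0.561, 0.222] pointing down, gripper open.
Joint ranges: [-2.89, 2.89], [-0.75, 2.08], [0.22, 2.7], [-1.18, 4.32], [0.11, 2.71], [-2.7, 2.7]. Speed limits (rad/s): [2.57, 2.57, 3.14, 3.14, 3.14, 3.14].

### API

Orientations are given as a unit quaternion [w, x, y, z].
In Python, from rig import get_state, imaging, ticket gives the robot as it stands. The module is installed in compiled form; this text tells all that it offers.
- The arm moves only by the shell command python3 -m inch 'ROWS' [FORCE]. ROWS is JSON, a list of rows, each an object with "claw": the opening, from -1 (shut) to 1 (fully open); "travel": the shift along the world's x, y, z in units of 200 mm (1.0 is 200 mm), a list of three; "turn": the turn about the world's z in units of 180 degrees (1.0 is 180 degrees). A call has 1 to 5 rows; each row is the pose to reach, as a shift and turn from the pose commanded when the call began, turning the shorter way round; what a row does not reach only later rows make up. A row lasts 1/10 s, in which the tool goes at most 50 mm and 8.59 degrees, less where a joint would pass 70% of its speed; a pose out of reach is approached as far as the arm can. A call with a number of a shift or a turn outside -1 to 1 is refused whole. A call with a gripper value outside its range is refused whole. The fingers move at their own pace and stop on an object; FORCE is the grip in N (left out, the last holds). Time passes only in rows, so rows that repeat a pose let the fingers close. It gives the time, the measured TCP pose, the force, the opening and the grip force at its end, in the units of the state.
- get_state(): the state, without advancing time (a new reading comes with each control period).
- imaging.get_image(name): name is "side" or "top" or "wrist"; returns the picture (400x640x3 uint8, red, green, blue); there is no depth.
- imaging.camera_params(name): a dict with "camera_matrix" (3x3 intrinsics, pixels), "k1" (the pictures are not rectified: a ray, as slopes to the right and down, at radius r is drawn at 1 + k1 r^2 times it, then the intrinsics apply), "cam_to_world" (4x4, takes a point from camera to world coordinates); the wrist camera has in their place "T_tool_cam" (4x4, takes a point from camera to tool coordinates, whose origin is the TCP and whose axes are the flange's). Camera axes: x right, y down, z forward; pixel columns grow to the right and rows downward; lengths in m; the calibration is good to about 2 mm. A picture is of the moment at which its call begins: read the wrist's pose just before it. camera_params takes no time and is no camera call.
- ticket.sign_off(): hands the job in; it is judged then, once.
The state is a dict: "clock": time; "qpos": joint angles; "qd": joint speeds; "effort": joint torques, N m; "position": TCP position; "ee_rot": TCP orientation; "contact_force": force on the tool from outside, world axes, zero at the start; "moment": the same for the moment, N m; "width": finger opening in m; "gripper_force": force on a finger pad.
Only numpy, scipy, OpenCV 4.12 (cv2) and the standard library are available. Lean on these libraries where they do the work, as an engineer would, in place of code of your own. Each camera call takes 0.05 s, during which the arm holds its last target. There are 200 camera calls.

## Working session

There is one attempt and no reset: what is moved stays moved. The work goes in short steps, Python scripts to look and compute and a shell command to move; the robot and the scene stay as the last step left them, time stands still between calls to the robot, and variables do not carry over. Pictures are saved under pics/ and viewed, at most 10 in all, crops included, and the job is handed in when it is done.

```bash
mkdir -p pics; cat > h.py <<'E'
import numpy as np, cv2
from rig import get_state, imaging
def snap(n,f):
    im=imaging.get_image(n); cv2.imwrite('pics/'+f,im[:,:,::-1]); return im
def pix2w(n,u,v,z,T=None):
    p=imaging.camera_params(n); K=np.array(p['camera_matrix']); 
    T=np.array(p['cam_to_world']) if T is None else T
    s=cv2.undistortPoints(np.array([[[u,v]]],float),K,np.array([p['k1'],0,0,0,0.]))[0,0]
    d=T[:3,:3]@[s[0],s[1],1]; o=T[:3,3]; return o+d*(z-o[2])/d[2]
def wristT(st):
    from scipy.spatial.transform import Rotation as R
    q=st['ee_rot']; M=np.eye(4); M[:3,:3]=R.from_quat([q[1],q[2],q[3],q[0]]).as_matrix(); M[:3,3]=st['position']
    return M@np.array(imaging.camera_params('wrist')['T_tool_cam'])
E
python3 - <<'E'
from h import *
a=snap('top','top0.png'); b=snap('side','side0.png')
for n in('top','side'):
    p=imaging.camera_params(n); print(n,np.round(p['cam_to_world'],3).tolist())
print(get_state())
E
```

```text
top [[-0.026, -0.991, 0.133, 0.277], [-0.999, 0.029, 0.02, -0.161], [-0.024, -0.133, -0.991, 1.359], [0.0, 0.0, 0.0, 1.0]]
side [[0.979, -0.141, 0.148, 0.221], [-0.205, -0.652, 0.73, -1.18], [-0.007, -0.745, -0.667, 1.06], [0.0, 0.0, 0.0, 1.0]]
{'clock': 0.1, 'qpos': array([ 1.22798338e+00,  2.76514278e-01,  1.50600603e+00, -2.17841408e-05,
        1.36066477e+00, -1.21010478e-01]), 'qd': array([ 0.00102717, -0.00130316, -0.002865  ,  0.00141995, -0.00070659,
        0.0010992 ]), 'effort': array([ 8.73637200e-04, -4.17706311e+01, -2.46405262e+01, -2.71509134e-04,
        5.70902339e-03,  2.99791714e-05]), 'position': array([0.12635165, 0.56045976, 0.22143637]), 'ee_rot': array([-1.72634524e-04,  1.10671744e-01,  9.93856695e-01, -7.77343992e-04]), 'contact_force': array([-0.16306721, -0.30927598,  0.2492138 ]), 'moment': array([-0.0352416 , -0.02234876,  0.00459684]), 'gripper_force': 0.0, 'width': 0.08539147165922086}
```

View pics/top0.png

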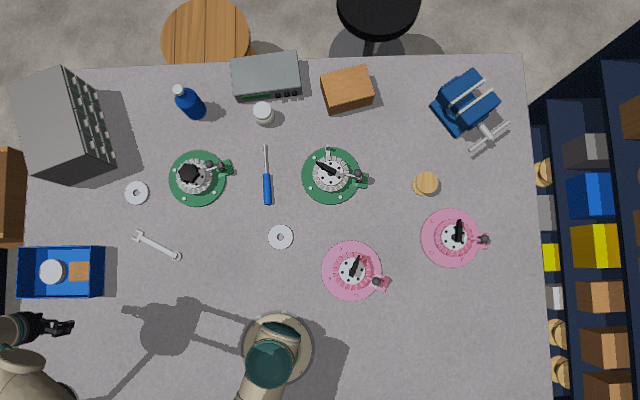

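View pics/side0.png

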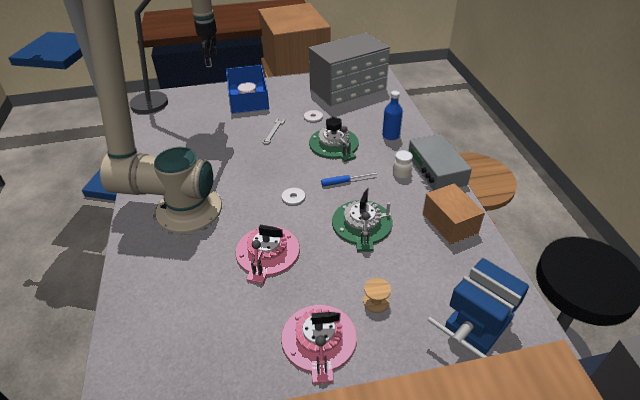

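Fixtures in the top view: green with a bar knob at (330,176), green with a round knob at (197,178), and pink look-alikes at (352,270) and (451,238). The target is the green one at (330,176), because it has both the bar knob and the index pin. I'll confirm this in an enlarged crop.

```bash
python3 - <<'E'
from h import *
a=cv2.imread('pics/top0.png')[140:215,290:390]; b=cv2.imread('pics/side0.png')[175:260,320:410]
a=cv2.resize(a,(800,600),interpolation=cv2.INTER_CUBIC); cv2.imwrite('pics/c0.png',a)
print(pix2w('top',330,176,0.0),pix2w('top',328,168,.1),pix2w('top',357,175,.109))
E
```

```text
[ 0.53579919 -0.17963361  0.        ] [ 0.54147798 -0.17299915  0.1       ] [ 0.51566147 -0.25878929  0.109     ]
```

View pics/c0.png

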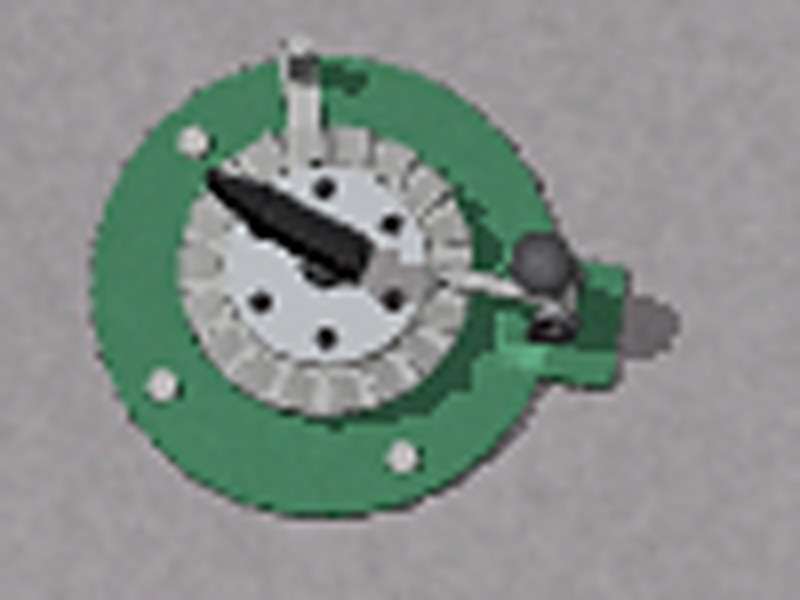

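The crop confirms it. It shows a green base, the pointed bar knob with its tip at crop (212,178), the index pin at (302,66) and the pawl ball at (542,260). The pawl leans in.

```bash
python3 - <<'E'
from h import *
f=lambda x,y,z:pix2w('top',290+x/8,140+y/8,z)
c=f(325,287,0);b=f(542,262,.109);p=f(302,66,.062);t=f(212,175,.1);bk=f(362,262,.105)
for n,v in dict(c=c,b=b,p=p,t=t,bk=bk).items():
    d=v-c; print(n,v.round(4),'r',np.hypot(*d[:2]).round(4),'ang',np.degrees(np.arctan2(d[1],d[0])).round(1))
d=t-bk;print('bar dir',np.degrees(np.arctan2(d[1],d[0])))
E
```

```text
c [ 0.5362 -0.1817  0.    ] r 0.0 ang 0.0
b [ 0.5224 -0.2613  0.109 ] r 0.0808 ang -99.8
p [ 0.6125 -0.1745  0.062 ] r 0.0767 ang 5.4
t [ 0.5614 -0.1388  0.1   ] r 0.0498 ang 59.5
bk [ 0.5252 -0.1942  0.105 ] r 0.0166 ang -130.9
bar dir 56.8660758193594
```

```bash
python3 -m inch '[{"claw":-1,"travel":[0.46,-0.95,0.1],"turn":-0.12},{"claw":-1,"travel":[0.46,-0.95,0.1],"turn":-0.12},{"claw":-1,"travel":[0.46,-0.95,0.1],"turn":-0.12},{"claw":-1,"travel":[0.46,-0.95,0.1],"turn":-0.12},{"claw":-1,"travel":[0.46,-0.95,0.1],"turn":-0.12}]' 30
python3 -m inch '[{"claw":-1,"travel":[0.46,-0.95,0.1],"turn":-0.12},{"claw":-1,"travel":[0.46,-0.95,0.1],"turn":-0.12},{"claw":-1,"travel":[0.46,-0.95,0.1],"turn":-0.12},{"claw":-1,"travel":[0.46,-0.95,0.1],"turn":-0.12},{"claw":-1,"travel":[0.46,-0.95,0.1],"turn":-0.12}]'
python3 -m inch '[{"claw":-1,"travel":[0.46,-0.95,0.1],"turn":-0.12},{"claw":-1,"travel":[0.46,-0.95,0.1],"turn":-0.12},{"claw":-1,"travel":[0.46,-0.95,0.1],"turn":-0.12},{"claw":-1,"travel":[0.46,-0.95,0.1],"turn":-0.12},{"claw":-1,"travel":[0.46,-0.95,0.1],"turn":-0.12}]'
python3 -c "
from h import *
s=get_state();print(s['position'],s['ee_rot'],s['qpos'],imaging.camera_params('wrist')['T_tool_cam'])"
```

```text
clock: 0.6
position: [0.2193, 0.3669, 0.2424]
ee_rot: [0.001, 0.297, 0.955, -0.001]
contact_force: [-0.2, 0.3, 0.3]
width: 0.0123
gripper_force: 0.0
clock: 1.1
position: [0.3125, 0.1776, 0.2626]
ee_rot: [0.001, 0.471, 0.882, -0.0]
contact_force: [-0.2, 0.9, 0.7]
width: -0.0
gripper_force: 0.0
clock: 1.6
position: [0.4052, -0.0131, 0.2824]
ee_rot: [0.001, 0.628, 0.778, -0.0]
contact_force: [0.1, 1.5, -0.1]
width: 0.0004
gripper_force: 0.0
[ 0.40517779 -0.01308719  0.28236573] [ 1.36741854e-03  6.27960164e-01  7.78244257e-01 -1.96520510e-04] [-2.02830615e-01 -1.93161060e-02  1.71021411e+00 -1.61482121e-03
  1.44844425e+00 -4.15571400e-01] [[ 7.09041336e-04 -9.50102565e-01 -3.11936873e-01  8.11822842e-02]
 [ 9.99999218e-01  9.95090551e-04 -7.57837001e-04 -2.47514366e-04]
 [ 1.03042831e-03 -3.11936091e-01  9.50102528e-01 -1.51993835e-01]
 [ 0.00000000e+00  0.00000000e+00  0.00000000e+00  1.00000000e+00]]
```

```bash
python3 -m inch '[{"claw":-1,"travel":[0.62,-0.88,0],"turn":-0.12},{"claw":-1,"travel":[0.62,-0.88,0],"turn":-0.12},{"claw":-1,"travel":[0.62,-0.88,0],"turn":-0.12},{"claw":-1,"travel":[0.62,-0.88,0],"turn":-0.12},{"claw":-1,"travel":[0.62,-0.88,0],"turn":-0.12}]'
python3 -m inch '[{"claw":-1,"travel":[0,0,0],"turn":0},{"claw":-1,"travel":[0,0,0],"turn":0}]'
python3 -c "
from h import *
s=get_state();print(s['position'],s['ee_rot']);snap('wrist','w1.png');np.save('T1.npy',wristT(s))"
```

```text
clock: 2.1
position: [0.5293, -0.1881, 0.2807]
ee_rot: [0.0, 0.762, 0.648, -0.0]
contact_force: [-0.7, 1.0, -0.6]
width: 0.0001
gripper_force: 0.0
clock: 2.3
position: [0.5258, -0.1832, 0.2816]
ee_rot: [-0.002, 0.761, 0.649, -0.0]
contact_force: [0.5, 0.7, 0.4]
width: -0.0002
gripper_force: 0.0
[ 0.52576876 -0.18323498  0.28162556] [-1.50465390e-03  7.60749783e-01  6.49043530e-01 -5.09459149e-06]
```

View pics/w1.png

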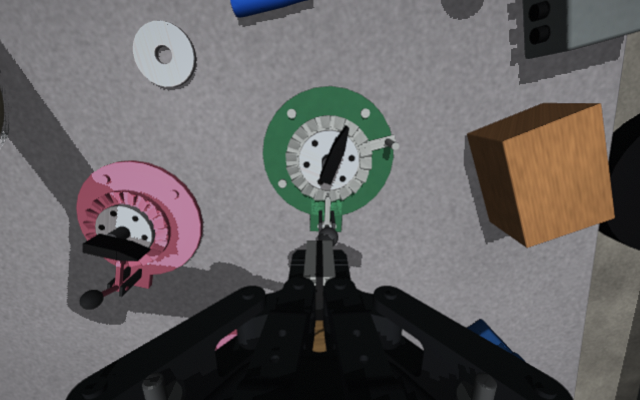

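The wrist view shows the base centred at about (329,151), the bar tip at (346,127), its back end at (325,184), the pin top at (391,145) and the ball at (328,233), next to the shut fingers.

```bash
python3 - <<'E'
from h import *
T=np.load('T1.npy')
im=cv2.imread('pics/w1.png'); hsv=cv2.cvtColor(im,cv2.COLOR_BGR2HSV)
m=cv2.inRange(hsv,(50,90,40),(85,255,255)); m[:,:240]=0; m[:80]=0;m[205:]=0
ys,xs=np.nonzero(m); print('green bbox',xs.min(),xs.max(),ys.min())
hull=cv2.convexHull(np.c_[xs,ys].astype(np.int32)); w=np.array([pix2w('wrist',*h,.006,T)[:2] for h in hull[:,0]])
A=np.c_[2*w,np.ones(len(w))]; s=np.linalg.lstsq(A,(w**2).sum(1),rcond=None)[0]; print('circ',s[:2],np.sqrt(s[2]+s[0]**2+s[1]**2))
c=np.r_[s[:2],0]
for n,u,v,z in(('ball',328,233,.109),('pin',391,145,.062),('tip',346,127,.105),('back',325,184,.105)):
    p=pix2w('wrist',u,v,z,T); d=p-c; print(n,p.round(4),np.hypot(*d[:2]).round(4),np.degrees(np.arctan2(d[1],d[0])).round(1))
cv2.imwrite('pics/w1c.png',cv2.resize(im[80:260,240:420],(600,600),interpolation=cv2.INTER_CUBIC))
E
```

```text
green bbox 263 392 87
circ [ 0.53740883 -0.1803697 ] 0.09459013265245715
ball [ 0.5241 -0.2552  0.109 ] 0.076 -100.1
pin [ 0.6181 -0.1695  0.062 ] 0.0814 7.7
tip [ 0.562  -0.1347  0.105 ] 0.0519 61.7
back [ 0.5296 -0.1949  0.105 ] 0.0165 -118.2
```

View pics/w1c.png

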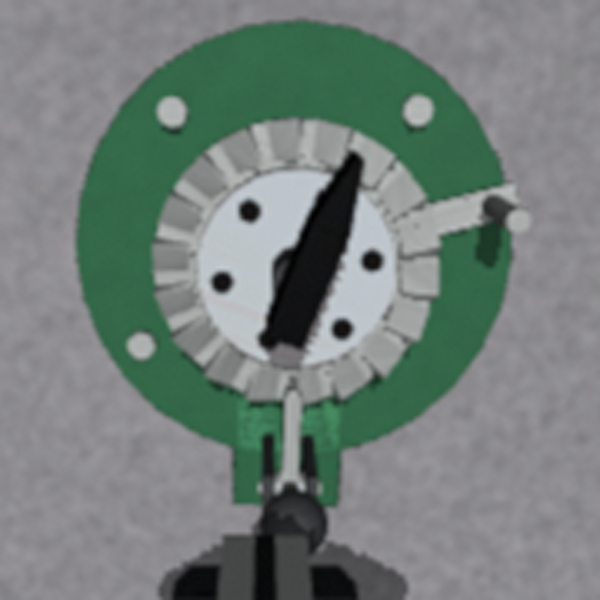

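```bash
python3 -m inch '[{"claw":-1,"travel":[0.02,-0.21,-0.1],"turn":0},{"claw":-1,"travel":[0.02,-0.21,-0.3],"turn":0},{"claw":-1,"travel":[0.02,-0.21,-0.5],"turn":0},{"claw":-1,"travel":[0.02,-0.21,-0.7],"turn":0},{"claw":-1,"travel":[0.02,-0.21,-0.84],"turn":0}]'
python3 -m inch '[{"claw":-1,"travel":[0,0,0],"turn":0},{"claw":-1,"travel":[0,0,0],"turn":0}]'
```

```text
clock: 2.85
position: [0.5285, -0.2241, 0.1126]
ee_rot: [-0.001, 0.76, 0.649, -0.0]
contact_force: [-1.3, -0.1, -0.1]
width: 0.0002
gripper_force: 0.0
clock: 3.05
position: [0.5305, -0.2258, 0.1153]
ee_rot: [0.0, 0.761, 0.649, 0.0]
contact_force: [0.3, 0.1, 0.9]
width: -0.0001
gripper_force: 0.0
```

```bash
python3 -m inch '[{"claw":-1,"travel":[-0.01,-0.06,0],"turn":0},{"claw":-1,"travel":[-0.02,-0.12,0],"turn":0},{"claw":-1,"travel":[-0.03,-0.18,0],"turn":0},{"claw":-1,"travel":[-0.04,-0.24,0],"turn":0},{"claw":-1,"travel":[-0.05,-0.29,0],"turn":0}]'
python3 -m inch '[{"claw":-1,"travel":[0,0,0],"turn":0},{"claw":-1,"travel":[0,0,0],"turn":0},{"claw":-1,"travel":[0,0.1,0.25],"turn":0},{"claw":-1,"travel":[0.05,0.3,0.5],"turn":0},{"claw":-1,"travel":[0.06,0.5,0.7],"turn":0}]'
python3 -m inch '[{"claw":-1,"travel":[0,0,0],"turn":-0.04},{"claw":-1,"travel":[0,0,0],"turn":-0.08},{"claw":-1,"travel":[0,0,0],"turn":-0.11}]'
python3 -c "
from h import *
s=get_state();print(s['position'],s['ee_rot']);np.save('T2.npy',wristT(s));w=snap('wrist','w2.png');t=snap('top','t2.png')
a=cv2.resize(t[140:215,290:390],(800,600),interpolation=2);cv2.imwrite('pics/t2c.png',a[:,:,::-1])"
```

```text
clock: 3.55
position: [0.5203, -0.2868, 0.1146]
ee_rot: [0.0, 0.761, 0.648, 0.0]
contact_force: [-0.5, -0.8, 0.2]
width: -0.0002
gripper_force: 0.0
clock: 4.05
position: [0.5314, -0.2013, 0.2376]
ee_rot: [0.0, 0.761, 0.648, 0.0]
contact_force: [0.6, 0.8, 0.5]
width: -0.0
gripper_force: 0.0
clock: 4.35
position: [0.531, -0.2008, 0.2367]
ee_rot: [0.0, 0.862, 0.507, 0.0]
contact_force: [-0.1, 0.5, -0.3]
width: -0.0001
gripper_force: 0.0
[ 0.53102669 -0.20081263  0.2366545 ] [1.55516967e-04 8.61921354e-01 5.07041868e-01 3.14929105e-04]
```

View pics/w2.png

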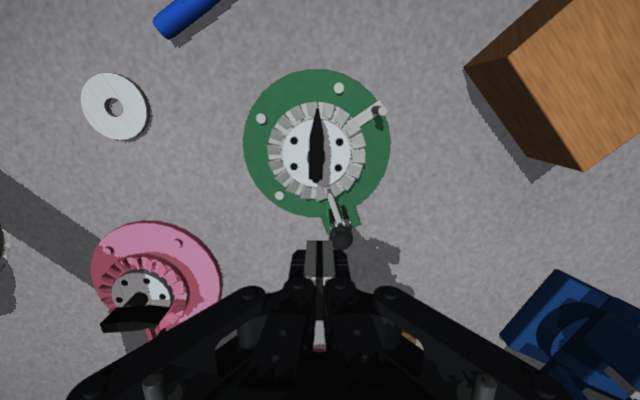

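The bar runs vertically in the image, from (317,108) to (316,185), so it is in line with the tool. The ball is at (341,235), and I need to check whether it is thrown over.

```bash
python3 - <<'E'
from h import *
T=np.load('T2.npy'); c=np.r_[.5374,-.1804,0]
for n,u,v,z in(('ballE',341,235,.109),('ballT',341,235,.087),('pin',380,104,.062),('tip',317,107,.105),('back',316,186,.105)):
    p=pix2w('wrist',u,v,z,T); d=p-c; print(n,p.round(4),np.hypot(*d[:2]).round(4),np.degrees(np.arctan2(d[1],d[0])).round(1))
E
```

```text
ballE [ 0.5245 -0.258   0.109 ] 0.0787 -99.5
ballT [ 0.5209 -0.2681  0.087 ] 0.0892 -100.6
pin [ 0.6239 -0.1644  0.062 ] 0.088 10.5
tip [ 0.5648 -0.134   0.105 ] 0.0539 59.4
back [ 0.527  -0.1998  0.105 ] 0.022 -118.2
```

View pics/t2c.png

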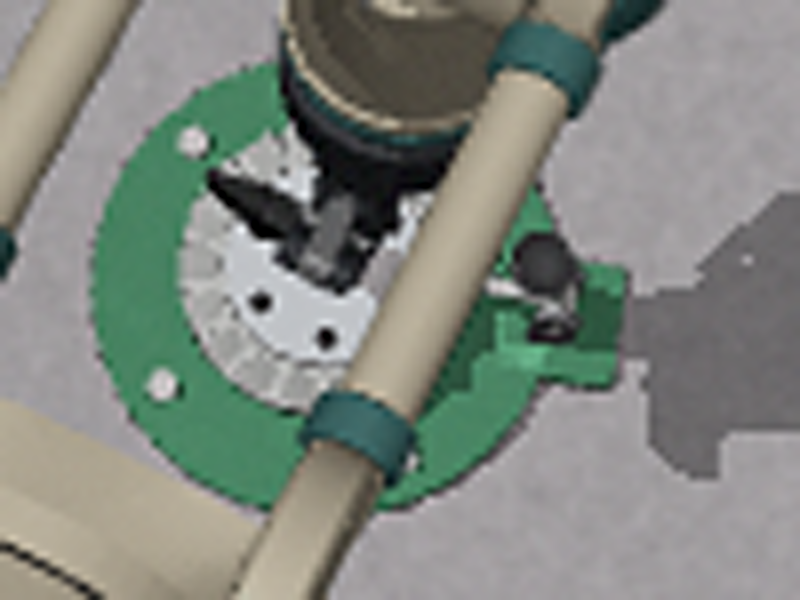

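The top crop shows the ball still at (545,262), so the pawl is still engaged. I'll push again slightly lower and in short steps, watching the forces and taking a side picture before I retract.

```bash
python3 -m inch '[{"claw":-1,"travel":[-0.01,-0.12,-0.1],"turn":0.04},{"claw":-1,"travel":[-0.01,-0.12,-0.25],"turn":0.08},{"claw":-1,"travel":[-0.01,-0.12,-0.4],"turn":0.11},{"claw":-1,"travel":[-0.01,-0.12,-0.55],"turn":0.11},{"claw":-1,"travel":[-0.01,-0.12,-0.66],"turn":0.11}]'
python3 -m inch '[{"claw":-1,"travel":[-0.01,-0.03,0],"turn":0},{"claw":-1,"travel":[-0.01,-0.06,0],"turn":0},{"claw":-1,"travel":[-0.015,-0.09,0],"turn":0}]'
python3 -m inch '[{"claw":-1,"travel":[-0.005,-0.03,0],"turn":0},{"claw":-1,"travel":[-0.01,-0.06,0],"turn":0},{"claw":-1,"travel":[-0.015,-0.09,0],"turn":0}]'
python3 -c "
from h import *
t=snap('side','s3.png')
a=cv2.resize(t[170:255,310:430],(800,567),interpolation=2);cv2.imwrite('pics/s3c.png',a[:,:,::-1])"
```

```text
clock: 4.95
position: [0.528, -0.2253, 0.102]
ee_rot: [-0.001, 0.76, 0.65, -0.0]
contact_force: [-0.2, -0.6, -0.5]
width: -0.0
gripper_force: 0.0
clock: 5.25
position: [0.527, -0.2452, 0.1057]
ee_rot: [0.001, 0.761, 0.649, 0.0]
contact_force: [-0.4, 0.2, 0.3]
width: 0.0001
gripper_force: 0.3
clock: 5.55
position: [0.5231, -0.263, 0.1049]
ee_rot: [0.001, 0.761, 0.649, 0.0]
contact_force: [-0.5, -0.4, -0.3]
width: -0.0001
gripper_force: 0.0
```

View pics/s3c.png

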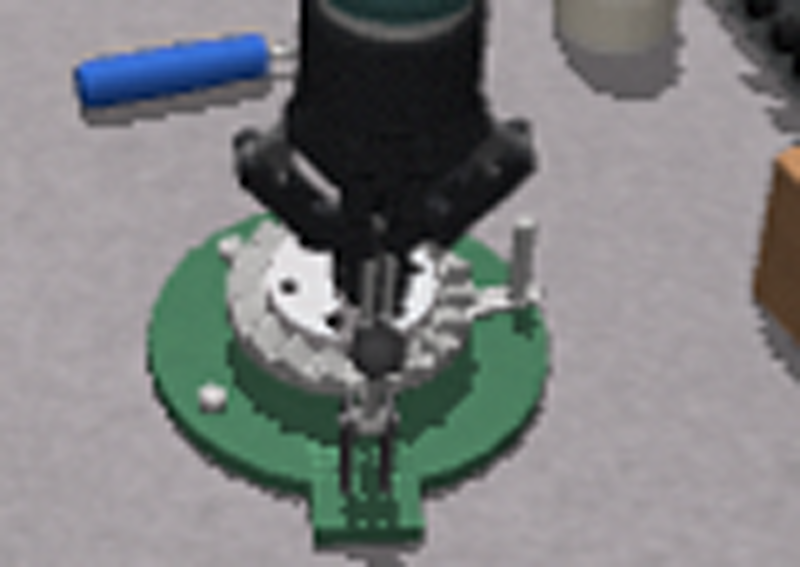

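The ball at crop (378,348) is being pushed ahead of the shut fingers. I'll carry on and track the lever angle by fitting its arc.

```bash
cat >> h.py <<'E'
def proj(n,P):
    p=imaging.camera_params(n); T=np.linalg.inv(p['cam_to_world']); q=T[:3,:3]@P+T[:3,3]; x,y=q[:2]/q[2]; k=1+p['k1']*(x*x+y*y)
    K=np.array(p['camera_matrix']); return np.array([K[0,0]*x*k+K[0,2],K[1,1]*y*k+K[1,2]])
C=np.array([.5374,-.1804]); U=np.array([np.cos(np.radians(-99.8)),np.sin(np.radians(-99.8))])
def arc(a): r=.092+.06*np.sin(a); return np.r_[C+U*r,.052+.06*np.cos(a)],r
E
python3 -c "
from h import *
for a in range(-20,60,8):
    P,r=arc(np.radians(a)); print(a,round(r,3),proj('side',P).round(1))"
python3 -m inch '[{"claw":-1,"travel":[-0.005,-0.03,0],"turn":0},{"claw":-1,"travel":[-0.01,-0.06,0],"turn":0},{"claw":-1,"travel":[-0.015,-0.09,0],"turn":0},{"claw":-1,"travel":[-0.02,-0.12,0],"turn":0},{"claw":-1,"travel":[-0.025,-0.15,0],"turn":0}]'
python3 -m inch '[{"claw":-1,"travel":[0,0,0],"turn":0},{"claw":-1,"travel":[0,0,0],"turn":0},{"claw":-1,"travel":[0,0,0],"turn":0},{"claw":-1,"travel":[0,0,0],"turn":0},{"claw":-1,"travel":[0,0,0],"turn":0}]'
python3 -c "
from h import *
t=snap('side','s4.png')
a=cv2.resize(t[170:255,310:430],(800,567),interpolation=2);cv2.imwrite('pics/s4c.png',a[:,:,::-1])"
```

```text
-20 0.071 [365.5 214.5]
-12 0.08 [365.8 215.9]
-4 0.088 [366.1 217.6]
4 0.096 [366.4 219.7]
12 0.104 [366.6 222. ]
20 0.113 [366.9 224.6]
28 0.12 [367.1 227.4]
36 0.127 [367.2 230.3]
44 0.134 [367.4 233.3]
52 0.139 [367.5 236.3]
clock: 6.1
position: [0.5179, -0.2926, 0.1041]
ee_rot: [0.0, 0.761, 0.649, 0.0]
contact_force: [-0.5, 0.7, -0.8]
width: 0.0002
gripper_force: 0.0
clock: 6.6
position: [0.518, -0.2918, 0.1041]
ee_rot: [-0.0, 0.761, 0.649, 0.0]
contact_force: [0.1, -0.7, 0.7]
width: -0.0
gripper_force: 0.0
```

View pics/s4c.png

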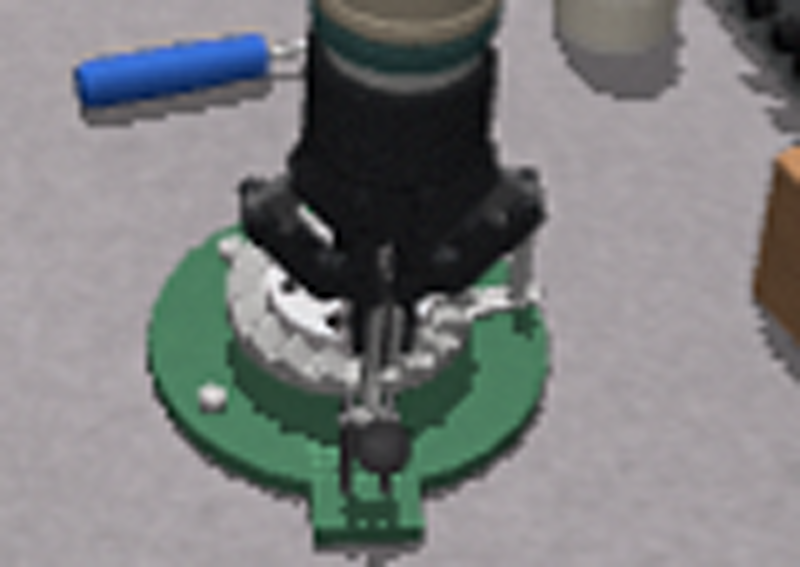

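The ball is now at crop (384,445), full-frame pixel (367.6,236.7). On the arc that is r of about 0.139 m, so the lever is thrown over. I'll lift straight up slowly and check numerically that it stays.

```bash
cat >> h.py <<'E'
REF=cv2.imread('pics/s4.png')[:,:,::-1]
def thrown():
    t=imaging.get_image('side').astype(int); return [round(float(t[v-2:v+3,366:370].mean()),1) for v in(216,237)], np.abs(t[230:243,361:375]-REF[230:243,361:375]).mean().round(1)
E
python3 -m inch '[{"claw":-1,"travel":[0,0,0.04],"turn":0},{"claw":-1,"travel":[0,0,0.1],"turn":0},{"claw":-1,"travel":[0,0,0.2],"turn":0},{"claw":-1,"travel":[0,0,0.4],"turn":0},{"claw":-1,"travel":[0,0,0.6],"turn":0}]'
python3 -c "
from h import *
print(thrown())"
```

```text
clock: 7.15
position: [0.5177, -0.2918, 0.2261]
ee_rot: [-0.0, 0.761, 0.649, 0.0]
contact_force: [0.8, -0.4, -0.0]
width: 0.0
gripper_force: 0.0
([178.6, 69.5], np.float64(5.9))
```

```bash
python3 -m inch '[{"claw":0.1,"travel":[0.04,0.2,0],"turn":-0.04},{"claw":0.1,"travel":[0.08,0.4,0],"turn":-0.08},{"claw":0.1,"travel":[0.097,0.557,0],"turn":-0.114},{"claw":0.1,"travel":[0.097,0.557,0],"turn":-0.114},{"claw":0.1,"travel":[0.097,0.557,0],"turn":-0.114}]' 25
python3 -c "
from h import *
s=get_state();T=wristT(s);print(s['position'],s['ee_rot']);np.save('T5.npy',T);snap('wrist','w5.png')
im=cv2.imread('pics/w5.png');R=T[:3,:3]
g=cv2.cvtColor(im,cv2.COLOR_BGR2GRAY)
p=imaging.camera_params('wrist');K=np.array(p['camera_matrix'])
def pw(P):
    q=R.T@(np.array(P)-T[:3,3]);x,y=q[:2]/q[2];k=1+p['k1']*(x*x+y*y);return (round(K[0,0]*x*k+K[0,2]),round(K[1,1]*y*k+K[1,2]))
a=np.radians(60.5);d=np.array([np.cos(a),np.sin(a)])
for z in(.105,):
  cv2.line(im,pw([*(C-16*d/1e3),z]),pw([*(C+52*d/1e3),z]),(0,0,255),1)
b=np.radians(8);print(pw([*(C+.086*np.array([np.cos(b),np.sin(b)])),.062]))
cv2.circle(im,pw([*(C+.086*np.array([np.cos(b),np.sin(b)])),.062]),3,(255,0,0),1)
u,v=pw([*C,.1]);print(u,v)
cv2.imwrite('pics/w5c.png',cv2.resize(im[v-80:v+100,u-110:u+130],(800,600),interpolation=2))
"
```

```text
clock: 7.7
position: [0.5377, -0.1804, 0.2252]
ee_rot: [0.001, 0.864, 0.504, 0.0]
contact_force: [-0.3, -0.5, -0.2]
width: 0.0471
gripper_force: 0.0
[ 0.53768683 -0.18036258  0.2252171 ] [1.04051354e-03 8.63740372e-01 5.03935911e-01 2.91669307e-04]
(385, 129)
320 187
```

View pics/w5c.png

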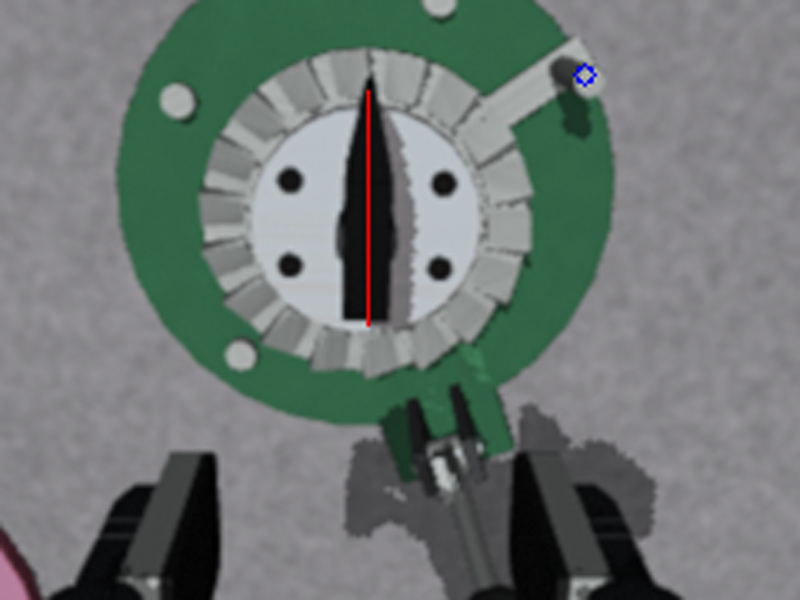

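The overlay lines up: the bar is on the predicted line, the pin is at crop (587,78), where predicted for an 8° bearing, and the pawl is out. I'll descend, grip, and turn about 52.5° clockwise (-0.292).

```bash
python3 -m inch '[{"claw":0.1,"travel":[0.003,0.005,-0.2],"turn":0},{"claw":0.1,"travel":[0.003,0.005,-0.4],"turn":0},{"claw":0.1,"travel":[0.003,0.005,-0.55],"turn":0},{"claw":0.1,"travel":[0.003,0.005,-0.64],"turn":0},{"claw":0.1,"travel":[0.003,0.005,-0.64],"turn":0}]'
python3 -m inch '[{"claw":-1,"travel":[0,0,0],"turn":0},{"claw":-1,"travel":[0,0,0],"turn":0},{"claw":-1,"travel":[0,0,0],"turn":0},{"claw":-1,"travel":[0,0,0],"turn":0},{"claw":-1,"travel":[0,0,0],"turn":0}]' 25
```

```text
clock: 8.25
position: [0.5358, -0.1802, 0.0934]
ee_rot: [-0.002, 0.865, 0.502, -0.002]
contact_force: [0.2, -0.2, 0.9]
width: 0.0468
gripper_force: 0.0
clock: 8.75
position: [0.5383, -0.1797, 0.0968]
ee_rot: [0.001, 0.864, 0.503, 0.0]
contact_force: [-0.9, 0.1, -0.0]
width: 0.0003
gripper_force: 0.0
```

The width reads 0, so the fingers did not catch the bar. I'll check the true fingertip location using the earlier wrist picture with the fingers shut.

```bash
python3 - <<'E'
from h import *
p=imaging.camera_params('wrist');K=np.array(p['camera_matrix']);T=np.linalg.inv(p['T_tool_cam'])
def pt(P):
    q=T[:3,:3]@np.array(P)+T[:3,3];x,y=q[:2]/q[2];k=1+p['k1']*(x*x+y*y);return (round(K[0,0]*x*k+K[0,2]),round(K[1,1]*y*k+K[1,2]))
for z in (-.02,-.01,0,.01,.019,.03): print(z,pt([.011,0,z]),pt([-.011,0,z]))
s=get_state();print(s['position'],s['ee_rot'],s['width'],s['gripper_force'],s['contact_force'],s['moment'],thrown())
snap('wrist','w6.png')
for f in('w1','w2','w6'):
    g=cv2.cvtColor(cv2.imread(f'pics/{f}.png'),cv2.COLOR_BGR2GRAY); print(f,g[200:290:3,315].tolist())
E
```

```text
-0.02 (321, 247) (321, 284)
-0.01 (321, 238) (321, 274)
0 (321, 230) (321, 264)
0.01 (321, 223) (320, 256)
0.019 (320, 217) (320, 249)
0.03 (320, 211) (320, 241)
[ 0.5382527  -0.17974429  0.09683556] [5.70705273e-04 8.64342057e-01 5.02903916e-01 3.67569654e-04] 0.0002602377805163369 0.0 [-0.87793819  0.0789626  -0.02742818] [-0.00702295  0.03320414 -0.00459054] ([144.1, 56.2], np.float64(17.2))
w1 [82, 102, 101, 106, 105, 87, 83, 83, 82, 82, 84, 138, 138, 114, 70, 62, 63, 62, 61, 56, 57, 56, 52, 52, 51, 42, 128, 82, 126, 21]
w2 [90, 86, 86, 85, 84, 84, 145, 141, 138, 140, 141, 142, 137, 135, 66, 60, 60, 61, 61, 55, 54, 54, 49, 50, 50, 43, 130, 72, 71, 10]
w6 [16, 16, 16, 17, 14, 17, 15, 16, 16, 16, 15, 16, 15, 19, 64, 56, 58, 57, 57, 51, 50, 51, 46, 47, 47, 46, 98, 69, 67, 9]
```

The image puts the shut fingertips about 13 mm behind the reported TCP. That explains why the first push missed the ball (tips at 0.128 m) and why the fingers have now closed above the bar (tips at 0.110 m). I'll open, go 27 mm lower and grip again.

```bash
python3 -m inch '[{"claw":0.1,"travel":[0,0,0.02],"turn":0},{"claw":0.1,"travel":[0,0,0.02],"turn":0},{"claw":0.1,"travel":[0,0,0.02],"turn":0},{"claw":0.1,"travel":[0,0,-0.06],"turn":0},{"claw":0.1,"travel":[0,0,-0.135],"turn":0}]'
python3 -m inch '[{"claw":-1,"travel":[0,0,0],"turn":0},{"claw":-1,"travel":[0,0,0],"turn":0},{"claw":-1,"travel":[0,0,0],"turn":0},{"claw":-1,"travel":[0,0,0],"turn":0},{"claw":-1,"travel":[0,0,0],"turn":0}]' 25
```

```text
clock: 9.35
position: [0.5384, -0.1798, 0.0692]
ee_rot: [0.001, 0.864, 0.503, 0.0]
contact_force: [0.2, -0.4, 0.6]
width: 0.0471
gripper_force: 0.0
clock: 9.85
position: [0.5387, -0.1801, 0.0695]
ee_rot: [0.001, 0.864, 0.503, 0.0]
contact_force: [1.9, -1.9, -3.1]
width: 0.0134
gripper_force: 28.0
```

```bash
python3 -m inch '[{"claw":-1,"travel":[0,0,0],"turn":-0.025},{"claw":-1,"travel":[0,0,0],"turn":-0.055},{"claw":-1,"travel":[0,0,0],"turn":-0.085},{"claw":-1,"travel":[0,0,0],"turn":-0.115},{"claw":-1,"travel":[0,0,0],"turn":-0.145}]'
python3 -m inch '[{"claw":-1,"travel":[0,0,0],"turn":-0.03},{"claw":-1,"travel":[0,0,0],"turn":-0.06},{"claw":-1,"travel":[0,0,0],"turn":-0.09},{"claw":-1,"travel":[0,0,0],"turn":-0.12},{"claw":-1,"travel":[0,0,0],"turn":-0.146}]'
python3 -m inch '[{"claw":-1,"travel":[0,0,0],"turn":0},{"claw":-1,"travel":[0,0,0],"turn":0},{"claw":-1,"travel":[0,0,0],"turn":0}]'
python3 -c "
from h import *
s=get_state();q=s['ee_rot'];print(np.degrees(2*np.arctan2(q[2],q[1])),s['moment'],thrown())"
```

```text
clock: 10.35
position: [0.5389, -0.1803, 0.0695]
ee_rot: [0.001, 0.956, 0.293, 0.001]
contact_force: [2.4, -2.0, -4.1]
width: 0.0133
gripper_force: 27.9
clock: 10.85
position: [0.5391, -0.1806, 0.0695]
ee_rot: [0.001, 0.998, 0.068, 0.001]
contact_force: [3.6, -2.5, -4.0]
width: 0.0137
gripper_force: 27.9
clock: 11.15
position: [0.539, -0.1806, 0.0696]
ee_rot: [0.001, 0.998, 0.07, 0.001]
contact_force: [3.3, -3.1, -3.8]
width: 0.0133
gripper_force: 27.9
8.077509543230954 [-0.55227781 -0.41570303 -0.00412221] ([135.8, 55.8], np.float64(17.3))
```

Turned to 8.1°. Next I'll release, lift and verify numerically.

```bash
python3 -m inch '[{"claw":0.1,"travel":[0,0,0],"turn":0},{"claw":0.1,"travel":[0,0,0],"turn":0},{"claw":0.1,"travel":[0,0,0],"turn":0},{"claw":0.1,"travel":[0,0,0.1],"turn":0},{"claw":0.1,"travel":[0,0,0.3],"turn":0}]'
python3 -m inch '[{"claw":0.1,"travel":[0,0,0.2],"turn":0},{"claw":0.1,"travel":[0,0,0.4],"turn":0},{"claw":0.1,"travel":[0,0,0.5],"turn":0},{"claw":0.1,"travel":[0,0,0.5],"turn":0},{"claw":0.1,"travel":[0,0,0.5],"turn":0}]'
python3 - <<'E'
from h import *
print(thrown())
s=get_state();T=wristT(s);print(s['position'])
im=snap('wrist','w7.png')
g=im.max(2); m=(g<35).astype(np.uint8); n,l,st,ce=cv2.connectedComponentsWithStats(m)
for i in range(1,n):
    if 200<st[i,4]<8000:
        ys,xs=np.nonzero(l==i); W=np.array([pix2w('wrist',x,y,.105,T)[:2] for x,y in zip(xs[::3],ys[::3])])
        mu=W.mean(0); e,V=np.linalg.eigh(np.cov(W.T)); print(st[i],mu.round(4),np.sqrt(e).round(4),np.degrees(np.arctan2(V[1,1],V[0,1])).round(1))
# pin top: bright spot near predicted place
p=imaging.camera_params('wrist');K=np.array(p['camera_matrix']);R=T[:3,:3]
P=np.r_[C+.086*np.array([np.cos(np.radians(8)),np.sin(np.radians(8))]),.062];q=R.T@(P-T[:3,3]);print(q[:2]/q[2]*K[0,0]+K[:2,2]); u,v=(q[:2]/q[2]*K[0,0]+K[:2,2]).astype(int)
print(g[v-12:v+14:2,u-14:u+16:2])
E
```

```text
clock: 11.7
position: [0.5351, -0.1781, 0.1268]
ee_rot: [-0.002, 0.998, 0.07, -0.004]
contact_force: [0.8, -0.7, 1.2]
width: 0.0465
gripper_force: 0.0
clock: 12.2
position: [0.5374, -0.1792, 0.2289]
ee_rot: [-0.0, 0.998, 0.07, -0.0]
contact_force: [0.1, 0.2, -0.4]
width: 0.0472
gripper_force: 0.0
([146.7, 56.2], np.float64(10.0))
[ 0.53693071 -0.17904415  0.22790852]
[ 47  72  24  43 273] [0.5891 0.0607] [0.0017 0.0104] -162.8
[  0  84  44  25 545] [0.5803 0.0972] [0.0069 0.01  ] 103.4
[ 20 117  32  63 341] [0.5402 0.0813] [0.003  0.0184] 156.4
[314 129  16  71 749] [ 0.553  -0.1776] [0.0034 0.017 ] -172.4
[434 210  23  22 295] [ 0.5199 -0.3072] [0.0058 0.0061] -168.1
[321.71785218  92.92394847]
[[135 135 134 134 134 136 134 134 138 138 138 140 143 143 139]
 [139 136 138 137 136 138 138 140 140 137 136 139 145 144 143]
 [141 141 141 141 139 136 145 169 158 160 153 156 137 141 144]
 [142 123 110 104 103 108 150 187 178 181 179 181  84  75 125]
 [ 98 100 104 103 103 102 149 184 158 170 167 180  70  95  95]
 [105 106 105 105 105 103 152 170 178 173 171 156  60 103 103]
 [105 106 106 106 105 104 156 175 177 173 170 148  54  75  75]
 [105 106 107 107 106 104 158 154 173 171 168 148  52  55  55]
 [104 106 108 106 106 104 162 142 167 168 159 101  49  56  56]
 [106 106 107 106 105 106 169 180 147 159 110 100  56  55  56]
 [106 107 107 106 105 106 176 179 175 177 176 140  89  74  58]
 [106 106 107 106 105 106 178 178 174 176 177 147 102 104 104]
 [105 105 105 105 103  92 175 178 174 175 177 144 100 104 103]]
```

```bash
python3 -c "
from rig import ticket; print(ticket.sign_off())"
```

```text
the job is handed in; nothing more can be done
None
```

The job is handed in: the pawl is thrown over (ball about 0.14 m from the axis), the bar knob points at 7.6° with the index pin measured at about 8°, the arm is clear, and the other fixture was not approached; no verdict was returned.

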